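Sort the sample trays into their bays by length

ROBOT

A 6-joint arm with a two-finger parallel gripper is mounted at the origin on the work surface. World frame = base frame: x ahead of the robot, y to its left, z up, the work surface at z = 0. Lengths are in m, angles in degrees, forces in N, time in s.
With the tool pointing down it reaches from about 0.35 to 0.875 m from the base axis. Payload 4.2 kg.
Tool frame: the origin (TCP) lies where the fingers leave the gripper's body, on its centre line; the fingertips stand 70 mm ahead of it and the grasp point (between the pads) lies 51 mm ahead of it; z points along the fingers, y is the direction in which the jaws open and shut (so a half turn about z gives the same grasp; the last joint's range is limited). The gripper opens to 87 mm and grips with 3 to 60 N. Pads are 19 mm wide; open, the fingers measure 117 mm over their backs; the gripper's body (75 mm by 190 mm) begins 51 mm behind the grasp point.
Start: joints at [-55.485, 22.042, 0.453, 0, -68.411, -14.817], TCP at [0.211, -0.588, 0.292] pointing down, gripper open.
Joint ranges: [-179.83, 179.83], [-69.29, 118.12], [-61.27, 80.66], [-181.25, 117.63], [-171.15, -9.14], [-177.46, 177.46]. Speed limits (degrees/s): [159.86, 159.86, 180, 180, 180, 180].

INTERFACE

Orientations are given as a 3x3 rotation matrix whose columns are the frame's x, y, z axes.
In Python, from station import sense, capture, camera_model, finish_job gives the robot as it stands.
- The arm moves only by the shell command python3 -m inch 'ROWS'. ROWS is JSON, a list of rows, each an object with "hand": the closure, from 0 (fully open) to 1 (shut); "slide": the shift along the world's x, y, z in cm, a list of three; "yaw": the turn about the world's z in rad. A call has 1 to 10 rows; each row is the pose to reach, as a shift and turn from the pose commanded when the call began; what a row does not reach only later rows make up. A row lasts 1/8 s, in which the tool goes at most 62.5 mm and 10.7 degrees, less where a joint would pass 70% of its speed; a pose out of reach is approached as far as the arm can. A call with a gripper value outside its range is refused whole. The fingers move at their own pace and stop on an object; the grip force is fixed at half the most. Time passes only in rows, so rows that repeat a pose let the fingers close. It gives the time, the measured TCP pose, the force and the opening at its end, in the units of the state.
- sense(): the state, without advancing time (a new reading comes with each control period).
- capture(name): name is "scene" or "top" or "wrist"; returns the picture (420x560x3 uint8, blue, green, red); there is no depth.
- camera_model(name): a dict with "mtx" (3x3 intrinsics, pixels), "xyz" and "orientation" of the camera in the world; the wrist camera has in their place "tool_from_camera" (4x4, takes a point from camera to tool coordinates, whose origin is the TCP and whose axes are the flange's). Camera axes: x right, y up, looking along -z (the intrinsics and any distortion apply to the point x, -y, -z); pixel columns grow to the right and rows downward; lengths in m; the calibration is good to about 2 mm. A picture is of the moment at which its call begins: read the wrist's pose just before it. camera_model takes no time and is no camera call.
- finish_job(): hands the job in, once; it reports no verdict.
The state is a dict: "time_s": time; "joints": joint angles; "joint_velocities": joint speeds; "effort": joint torques, N m; "tcp_pos": TCP position; "ee_rot": TCP orientation; "wrist_force": force on the tool from outside, world axes, zero at the start; "moment": the same for the moment, N m; "gripper_width": opening from 0.0 (shut) to 1.0 (fully open).
Only numpy, scipy, OpenCV 4.12 (cv2) and the standard library are available. Lean on these libraries where they do the work, as an engineer would, in place of code of your own. Each camera call takes 0.05 s, during which the arm holds its last target. There are 200 camera calls.

TASK

Sort the three blue sample trays by length: slide each one along the worktop into the white bay of its own length and fully home against the back stop, so that its outer end is flush with the bay's mouth. Keep the trays flat on the worktop all the way, do not lift or tip them, and leave the mouse, the bottle and the pen pot alone.

Things in the scene. Friction and masses are not known exactly. Their poses are not given: they have to be found in the camera images.
- tray_short: short one of three look-alike open blue plastic trays, loose, empty, 0.08-0.17 kg: 72 mm long (its x), 56 wide (y), 30 high, walls and floor 4 thick (inside 64 x 48 mm: nearly closed fingers fit in and can pull it along). Origin: centre of the underside; both ends alike. Starts to the robot's right, x roughly along world +y
- tray_medium: medium one of three look-alike open blue plastic trays, loose, empty, 0.08-0.17 kg: 96 mm long (its x), 56 wide (y), 30 high, walls and floor 4 thick (inside 88 x 48 mm: nearly closed fingers fit in and can pull it along). Origin: centre of the underside; both ends alike. Starts to the robot's right, x roughly along world +y
- tray_long: long one of three look-alike open blue plastic trays, loose, empty, 0.08-0.17 kg: 120 mm long (its x), 56 wide (y), 30 high, walls and floor 4 thick (inside 112 x 48 mm: nearly closed fingers fit in and can pull it along). Origin: centre of the underside; both ends alike. Starts to the robot's right, x roughly along world +y
- bay_short: short one of three white bays fixed to the worktop at the robot's left, in any order; no floor or roof. 72 mm deep, as the short tray. Origin: on the worktop where the tray's origin belongs; x points into the bay (about world +y). Mouth at x = -36 mm, back stop (22 high, 8 thick) at x = +36 mm. Side rails 12 high, 7 thick, 62 apart, widening to about 70 over the first 14 mm
- bay_medium: medium one of three white bays fixed to the worktop at the robot's left, in any order; no floor or roof. 96 mm deep, as the medium tray. Origin: on the worktop where the tray's origin belongs; x points into the bay (about world +y). Mouth at x = -48 mm, back stop (22 high, 8 thick) at x = +48 mm. Side rails 12 high, 7 thick, 62 apart, widening to about 70 over the first 14 mm
- bay_long: long one of three white bays fixed to the worktop at the robot's left, in any order; no floor or roof. 120 mm deep, as the long tray. Origin: on the worktop where the tray's origin belongs; x points into the bay (about world +y). Mouth at x = -60 mm, back stop (22 high, 8 thick) at x = +60 mm. Side rails 12 high, 7 thick, 62 apart, widening to about 70 over the first 14 mm
- mouse: black computer mouse, 100 x 60 x 35 mm, loose bystander beyond the work; origin at the centre of its underside
- reagent: amber reagent bottle, 48 mm across, 85 mm tall, loose bystander to the right of the trays; origin at the centre of its underside
- pen_pot: dark pen pot with three pens, 72 mm across, 95 mm tall (pens to 150 mm), loose bystander beyond the bays; origin at the centre of its underside
Things that resemble listed ones, but are neither listed nor needed, are in the scene too. What is shaped like the tray_long but red is not meant.

How it is judged:
By the outcome, as a careful person would: the job done as asked, in the order asked, and still so for the second after the job is handed in, with the robot touching nothing.
It also fails if it takes over 66 s, if anything falls off the work surface, if the arm or the gripper's body presses on something with over 40 N, if the wrist force passes 120 N, or if a joint passes its speed limit or range.

## Working session

There is one attempt and no reset: what is moved stays moved. The work goes in short steps, Python scripts to look and compute and a shell command to move; the robot and the scene stay as the last step left them, time stands still between calls to the robot, and variables do not carry over. Pictures are saved under pics/ and viewed, about 8 in all and at most 12, crops included, and the job is handed in when it is done.

```bash
mkdir -p pics; ls; python3 - <<'E'
from station import *
import cv2,numpy as np
s=sense();print(s['time_s'],s['tcp_pos'],s['ee_rot'],s['gripper_width'])
for n in("top","scene"):
    m=camera_model(n);print(n,{k:(np.round(v,4).tolist() if not isinstance(v,str) else v) for k,v in m.items()})
    cv2.imwrite(f"pics/{n}0.png",capture(n))
E
```

```text
pics
0.0 [ 0.21055437 -0.58799033  0.29115921] [[-9.41537283e-01 -3.36907821e-01 -8.15811865e-04]
 [-3.36908794e-01  9.41535185e-01  1.98989216e-03]
 [ 9.77053447e-05  2.14841185e-03 -9.99997687e-01]] 0.9940696940476353
top {'mtx': [[389.6627, 0.0, 279.3614], [0.0, 389.6627, 209.2739], [0.0, 0.0, 1.0]], 'xyz': [0.4686, -0.0063, 1.1876], 'orientation': [[0.0063, 0.9955, -0.0951], [-0.9996, 0.0035, -0.0289], [-0.0285, 0.0952, 0.995]]}
scene {'mtx': [[534.3899, 0.0, 287.4133], [0.0, 534.3899, 196.6085], [0.0, 0.0, 1.0]], 'xyz': [1.3235, 0.0402, 1.0443], 'orientation': [[-0.0448, -0.8049, 0.5918], [0.999, -0.0306, 0.034], [-0.0093, 0.5927, 0.8054]]}
```

View pics/top0.png

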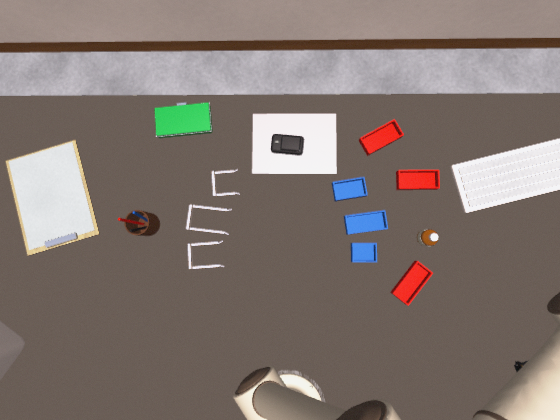

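View pics/scene0.png

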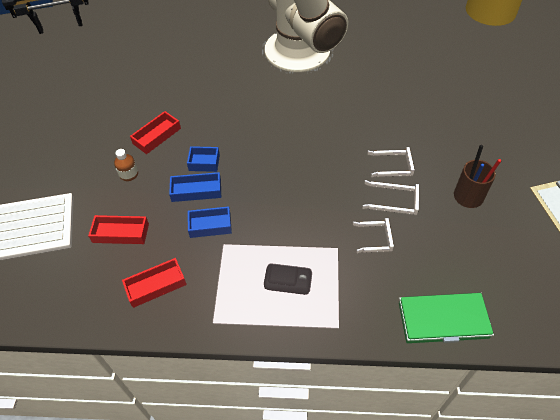

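Candidates (top picture): blue trays at (350,189) medium, (366,222) long and (364,253) short. Red look-alikes at (381,137), (418,180) and (412,283) are not meant. Bays at (225,182) short, (209,218) long and (206,255) medium. Next I measure them and check in a close crop.

```bash
cat > h.py <<'E'
import cv2,numpy as np
from station import *
def cam(n,s=None):
    m=camera_model(n)
    if 'xyz' in m: return np.array(m['mtx']),np.array(m['xyz']),np.array(m['orientation']),m
    T=np.array(m['tool_from_camera']);R=np.array(s['ee_rot'])
    return np.array(m['mtx']),R@T[:3,3]+np.array(s['tcp_pos']),R@T[:3,:3],m
def cast(c,uv,z):
    K,p,R,_=c
    uv=np.atleast_2d(uv).astype(float)
    d=np.c_[uv,np.ones(len(uv))]@np.linalg.inv(K).T*[1,-1,-1]@R.T
    return p+d*((z-p[2])/d[:,2])[:,None]
def blue(im):
    h=cv2.cvtColor(im,cv2.COLOR_BGR2HSV);return cv2.inRange(h,(100,120,50),(125,255,255))
def white(im):
    h=cv2.cvtColor(im,cv2.COLOR_BGR2HSV);return cv2.inRange(h,(0,0,130),(180,70,255))
def rects(c,mask,z,amin):
    out=[]
    for k in cv2.findContours(mask,cv2.RETR_EXTERNAL,cv2.CHAIN_APPROX_NONE)[0]:
        if cv2.contourArea(cv2.convexHull(k))<amin: continue
        P=cast(c,k[:,0]+0.0,z)[:,:2]
        (ce,(a,b),an)=cv2.minAreaRect((P*1000).astype(np.float32))
        if a<b:a,b,an=b,a,an+90
        out.append((np.round(ce,1),round(a,1),round(b,1),round((an)%180,1),k[:,0].mean(0).round()))
    return out
E
python3 - <<'E'
from h import *
for n in("top","scene"):
    im=cv2.imread(f"pics/{n}0.png");c=cam(n)
    print(n,'blue')
    for r in rects(c,blue(im),.015,150):print(*r)
    w=white(im)
    print('white')
    for r in rects(c,cv2.morphologyEx(w,cv2.MORPH_CLOSE,np.ones((3,3))),.01,150):
        if r[1]<200:print(*r)
im=cv2.imread("pics/top0.png")[160:310,170:450];cv2.imwrite("pics/crop.png",cv2.resize(im,None,fx=2.8,fy=2.8,interpolation=cv2.INTER_CUBIC))
m=camera_model("wrist");print({k:np.round(v,4).tolist() for k,v in m.items()})
E
```

```text
top blue
[ 453.9 -223.4] 75.0 53.3 90.3 [364. 252.]
[ 543.6 -230.7] 124.3 57.0 97.9 [366. 222.]
[ 645.2 -183. ] 100.1 58.7 99.2 [349. 188.]
white
[442.4 251.4] 110.0 81.3 94.7 [202. 255.]
[551.6 245.3] 133.3 80.2 83.9 [205. 218.]
[664.6 196.5] 84.1 80.5 94.2 [222. 183.]
scene blue
[ 644.9 -181.7] 97.0 76.6 99.5 [209. 221.]
[ 498.6 -236.2] 172.3 123.6 7.7 [198. 175.]
white
[891.6 319.7] 197.2 83.9 68.3 [435. 331.]
[663.7 196.3] 88.0 83.8 5.2 [376. 235.]
[ 667.6 -588.7] 168.1 159.0 104.5 [ 35. 226.]
[553.6 607.9] 145.2 64.7 165.9 [550. 200.]
[552.2 244.5] 128.9 90.8 84.3 [394. 197.]
[443.2 251.3] 109.9 92.0 94.4 [393. 162.]
{'mtx': [[350.6805, 0.0, 280.4324], [0.0, 350.6805, 206.3247], [0.0, 0.0, 1.0]], 'tool_from_camera': [[-0.0001, 0.9542, 0.2993, 0.0825], [1.0, -0.0001, 0.0006, -0.0008], [0.0006, 0.2993, -0.9542, -0.0922], [0.0, 0.0, 0.0, 1.0]]}
```

View pics/crop.png

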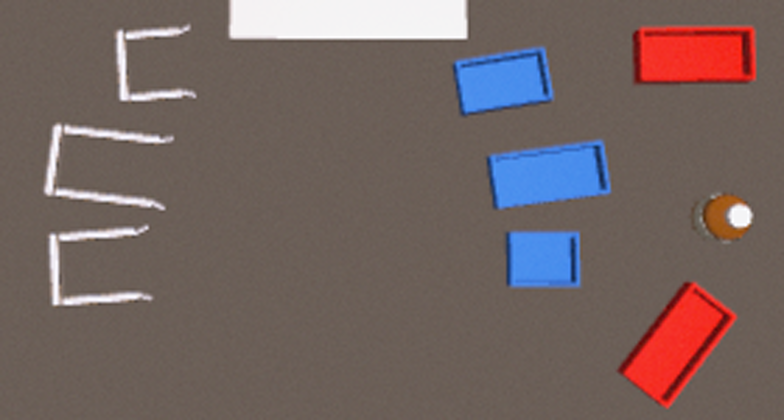

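```bash
python3 -m inch '[{"hand":0.5,"slide":[5,7,0],"yaw":0.18},{"hand":0.885,"slide":[8,12,0],"yaw":0.36},{"hand":0.885,"slide":[12,17,0],"yaw":0.54},{"hand":0.885,"slide":[15,22,0],"yaw":0.72},{"hand":0.885,"slide":[18,27,0],"yaw":0.9},{"hand":0.885,"slide":[21,32,-4],"yaw":1.08},{"hand":0.885,"slide":[24.35,36.5,-8],"yaw":1.232},{"hand":0.885,"slide":[24.35,36.5,-13],"yaw":1.232},{"hand":0.885,"slide":[24.35,36.5,-13],"yaw":1.232},{"hand":0.885,"slide":[24.35,36.5,-13],"yaw":1.232}]'
python3 - <<'E'
from h import *
s=sense();im=capture("wrist");c=cam("wrist",s);cv2.imwrite("pics/w1.png",im)
print(s['time_s'],s['tcp_pos'],s['ee_rot'][0],s['gripper_width'])
for r in rects(c,blue(im),.015,1000):print(*r)
E
```

```text
time_s: 1.35
tcp_pos: [0.4546, -0.2239, 0.1629]
ee_rot: [[0.005, -1.0, 0.0], [-1.0, -0.005, -0.001], [0.001, -0.0, -1.0]]
wrist_force: [0.7, 0.8, -0.1]
gripper_width: 0.122
1.35 [ 0.45459687 -0.22389068  0.1628889 ] [ 5.44711018e-03 -9.99985147e-01  1.89033967e-04] 0.12182256311260486
[ 638. -193.] 82.3 59.0 99.5 [ 41. 252.]
[ 455.1 -220.2] 82.6 59.7 90.2 [280. 224.]
[ 547.1 -230.8] 117.6 68.1 98.0 [150. 198.]
```

View pics/w1.png

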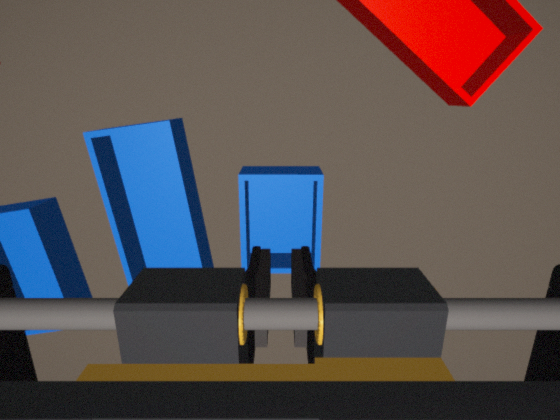

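Fingers (x≈281 px) are centred over the short tray (240–322 px). Descend and expand gently inside.

```bash
python3 -m inch '[{"hand":0.885,"slide":[0,0,-3],"yaw":0},{"hand":0.885,"slide":[0,0,-6],"yaw":0},{"hand":0.885,"slide":[0,0,-8],"yaw":0},{"hand":0.885,"slide":[0,0,-8],"yaw":0},{"hand":0.7,"slide":[0,0,-8],"yaw":0},{"hand":0.7,"slide":[0,0,-8],"yaw":0},{"hand":0.7,"slide":[0,0,-8],"yaw":0}]'
```

```text
time_s: 2.28
tcp_pos: [0.4546, -0.2235, 0.0832]
ee_rot: [[0.005, -1.0, 0.002], [-1.0, -0.005, -0.0], [0.0, -0.002, -1.0]]
wrist_force: [-0.3, 0.1, -0.5]
gripper_width: 0.286
```

```bash
python3 -m inch '[{"hand":0.65,"slide":[0,0.5,0],"yaw":0},{"hand":0.65,"slide":[0,2,0],"yaw":0},{"hand":0.65,"slide":[0,4.5,0],"yaw":0},{"hand":0.65,"slide":[0,7.5,0],"yaw":0},{"hand":0.65,"slide":[0,10.5,0],"yaw":0},{"hand":0.65,"slide":[1,13,0],"yaw":0},{"hand":0.65,"slide":[3,15,0],"yaw":0.02},{"hand":0.65,"slide":[5,16.5,0],"yaw":0.04},{"hand":0.65,"slide":[6,17.5,0],"yaw":0.068},{"hand":0.65,"slide":[6,17.5,0],"yaw":0.068}]'
python3 - <<'E'
from h import *
s=sense();im=capture("wrist");c=cam("wrist",s);cv2.imwrite("pics/w2.png",im)
print(s['tcp_pos'],s['wrist_force'],s['gripper_width'])
c=cam("top")
im=capture("top")
for r in rects(c,blue(im),.015,100):print(*r)
E
```

```text
time_s: 3.52
tcp_pos: [0.515, -0.0473, 0.0823]
ee_rot: [[0.074, -0.997, 0.002], [-0.997, -0.074, 0.001], [-0.0, -0.002, -1.0]]
wrist_force: [1.4, 0.1, 0.2]
gripper_width: 0.351
[ 0.51495547 -0.04730645  0.08231467] [1.42863437 0.10303846 0.24638719] 0.3508029587394226
[ 543.6 -230.6] 124.6 56.9 97.9 [366. 222.]
[ 645.1 -183. ] 100.2 58.7 99.3 [349. 188.]
```

View pics/w2.png

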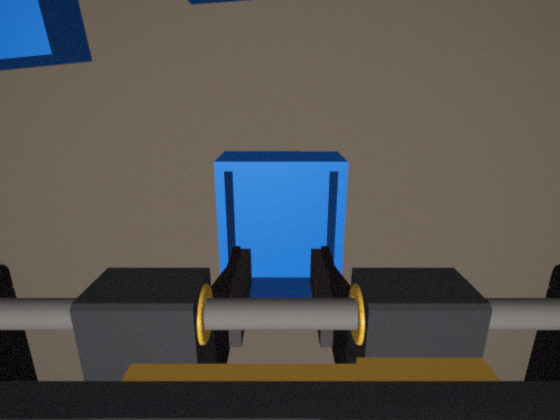

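```bash
python3 -m inch '[{"hand":0.5,"slide":[0,0,0],"yaw":0},{"hand":0.5,"slide":[0,0,0],"yaw":0},{"hand":0.5,"slide":[0,0,0],"yaw":0}]'
python3 - <<'E'
from h import *
s=sense();im=capture("wrist");c=cam("wrist",s)
print(s['gripper_width'],s['wrist_force'])
print(cast(c,[[280,152]],.03),cast(c,[[217,158],[345,158]],.03))
b=blue(im);ys=[np.nonzero(b[:,u])[0] for u in(250,280,310)]
print([y[y>100].min() for y in ys])
E
```

```text
time_s: 4.0
tcp_pos: [0.5139, -0.0487, 0.0823]
ee_rot: [[0.072, -0.997, -0.0], [-0.997, -0.072, 0.0], [-0.0, 0.0, -1.0]]
wrist_force: [0.4, 0.2, 1.6]
gripper_width: 0.348
0.34796568393308375 [0.42424238 0.18403204 1.56581596]
[[ 0.51889837 -0.11007745  0.03      ]] [[ 0.54472799 -0.10571871  0.03      ]
 [ 0.49188125 -0.10954468  0.03      ]]
[np.int64(151), np.int64(152), np.int64(152)]
```

```bash
python3 -m inch '[{"hand":0.5,"slide":[1,1.1,0],"yaw":0},{"hand":0.5,"slide":[3,3.3,0],"yaw":0},{"hand":0.5,"slide":[5.5,6.1,0],"yaw":0},{"hand":0.5,"slide":[8,8.9,0],"yaw":0},{"hand":0.5,"slide":[10.5,11.7,0],"yaw":0},{"hand":0.5,"slide":[13,14.5,0],"yaw":0},{"hand":0.5,"slide":[14.7,16.4,0],"yaw":0},{"hand":0.5,"slide":[15.5,17.2,0],"yaw":0},{"hand":0.5,"slide":[15.5,17.2,0],"yaw":0},{"hand":0.5,"slide":[15.5,17.2,0],"yaw":0}]'
python3 - <<'E'
from h import *
im=capture("top");cv2.imwrite("pics/t3.png",cv2.resize(im[140:310,150:400],None,fx=3,fy=3,interpolation=cv2.INTER_CUBIC))
E
```

```text
time_s: 5.3
tcp_pos: [0.6692, 0.1235, 0.0824]
ee_rot: [[0.073, -0.997, 0.001], [-0.997, -0.073, 0.0], [-0.0, -0.001, -1.0]]
wrist_force: [0.8, -0.2, 1.8]
gripper_width: 0.353
```

View pics/t3.png

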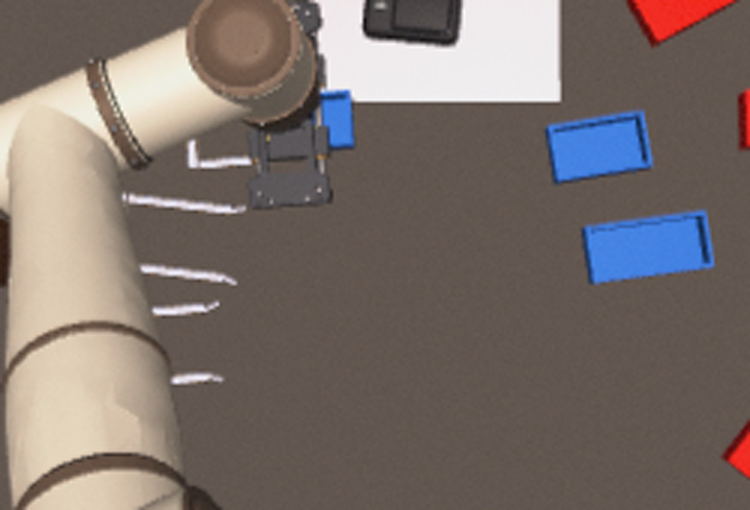

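Tray at crop (337,120) is aligned in front of the short bay. Loosen and push home.

```bash
python3 -m inch '[{"hand":0.68,"slide":[0,0,0],"yaw":0},{"hand":0.68,"slide":[-0.04,0.5,0],"yaw":0},{"hand":0.68,"slide":[-0.15,2,0],"yaw":0},{"hand":0.68,"slide":[-0.3,4,0],"yaw":0},{"hand":0.68,"slide":[-0.45,6,0],"yaw":0},{"hand":0.68,"slide":[-0.55,7.5,0],"yaw":0},{"hand":0.68,"slide":[-0.62,8.5,0],"yaw":0},{"hand":0.68,"slide":[-0.66,9,0],"yaw":0},{"hand":0.68,"slide":[-0.66,9,0],"yaw":0}]'
```

```text
time_s: 6.48
tcp_pos: [0.6627, 0.2114, 0.082]
ee_rot: [[0.073, -0.997, -0.002], [-0.997, -0.073, -0.004], [0.004, 0.002, -1.0]]
wrist_force: [2.1, -6.5, -0.3]
gripper_width: 0.316
```

```bash
python3 -m inch '[{"hand":0.68,"slide":[-0.01,0.2,0],"yaw":0},{"hand":0.68,"slide":[-0.03,0.4,0],"yaw":0},{"hand":0.68,"slide":[-0.03,0.4,0],"yaw":0}]'
```

```text
time_s: 6.85
tcp_pos: [0.6627, 0.2119, 0.0821]
ee_rot: [[0.073, -0.997, -0.003], [-0.997, -0.073, -0.008], [0.008, 0.004, -1.0]]
wrist_force: [4.3, -16.1, -0.5]
gripper_width: 0.317
```

```bash
python3 -m inch '[{"hand":0.8,"slide":[0.03,-0.6,0],"yaw":0},{"hand":0.885,"slide":[0.03,-0.8,0],"yaw":0},{"hand":0.885,"slide":[0.03,-0.8,2],"yaw":0},{"hand":0.885,"slide":[0,-0.8,6],"yaw":0},{"hand":0.885,"slide":[-0.5,-6,8],"yaw":0},{"hand":0.885,"slide":[-1,-12,8],"yaw":0.03},{"hand":0.885,"slide":[-1.3,-18,8],"yaw":0.05},{"hand":0.885,"slide":[-1.7,-24,8],"yaw":0.07},{"hand":0.885,"slide":[-2,-30,8],"yaw":0.089},{"hand":0.885,"slide":[-2.25,-35,8],"yaw":0.089}]'
python3 -m inch '[{"hand":0.885,"slide":[0,-2.1,0],"yaw":0},{"hand":0.885,"slide":[0,-2.1,0],"yaw":0}]'
python3 - <<'E'
from h import *
s=sense();im=capture("wrist");c=cam("wrist",s);cv2.imwrite("pics/w4.png",im)
print(s['tcp_pos'],s['ee_rot'][0])
for r in rects(c,blue(im),.015,1000):print(*r)
im=capture("top")
for r in rects(cam("top"),blue(im),.015,100):print(*r)
a=cv2.resize(im[150:220,180:270],None,fx=5,fy=5,interpolation=cv2.INTER_CUBIC)
w=cv2.imread("pics/w4.png")[70:,:][:350,:];cv2.imwrite("pics/v4.png",np.hstack([a[:, :260+0] if 0 else cv2.resize(a,(400,350)),cv2.resize(w,(400,350))]))
E
```

```text
time_s: 8.1
tcp_pos: [0.6403, -0.1338, 0.1644]
ee_rot: [[0.162, -0.987, 0.003], [-0.987, -0.162, -0.0], [0.001, -0.003, -1.0]]
wrist_force: [1.0, -0.1, 0.3]
gripper_width: 0.113
time_s: 8.35
tcp_pos: [0.6402, -0.1541, 0.1634]
ee_rot: [[0.16, -0.987, 0.002], [-0.987, -0.16, 0.0], [0.0, -0.002, -1.0]]
wrist_force: [-0.2, 1.0, -0.1]
gripper_width: 0.113
[ 0.64023064 -0.15410023  0.16336563] [ 0.1599044  -0.98713066  0.00191096]
[ 644.7 -179.1] 103.1 59.8 99.4 [281. 177.]
[ 542.3 -228.7] 128.0 69.4 98.0 [445. 125.]
[ 543.2 -230.9] 125.1 56.7 98.4 [366. 222.]
[664.3 190.5] 74.5 58.1 94.9 [226. 182.]
```

View pics/v4.png

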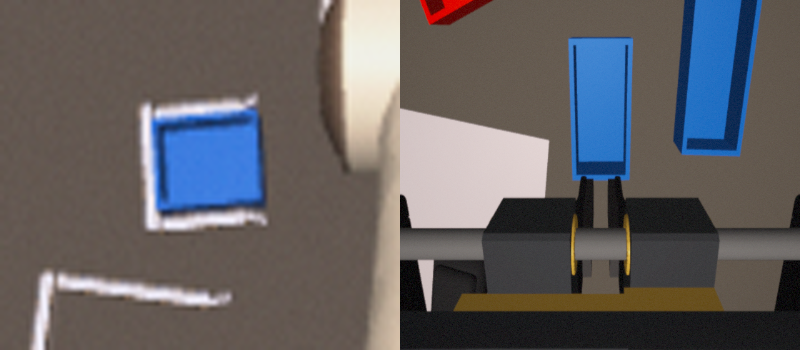

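Left panel: the short tray sits flush in its bay. Right panel: the fingers are centred over the front end of the medium tray (600 px). Next the medium tray.

```bash
python3 -m inch '[{"hand":0.885,"slide":[0,0,-4],"yaw":0},{"hand":0.885,"slide":[0,0,-7],"yaw":0},{"hand":0.885,"slide":[0,0,-8.1],"yaw":0},{"hand":0.885,"slide":[0,0,-8.1],"yaw":0},{"hand":0.5,"slide":[0,0,-8.1],"yaw":0},{"hand":0.5,"slide":[0,0,-8.1],"yaw":0},{"hand":0.5,"slide":[0,0,-8.1],"yaw":0},{"hand":0.5,"slide":[0,0,-8.1],"yaw":0}]'
python3 -m inch '[{"hand":0.5,"slide":[0,0.8,0],"yaw":0},{"hand":0.5,"slide":[0,2.5,0],"yaw":0},{"hand":0.5,"slide":[0,5,0],"yaw":0},{"hand":0.5,"slide":[-0.5,8,0],"yaw":0},{"hand":0.5,"slide":[-2.5,11,0],"yaw":-0.02},{"hand":0.5,"slide":[-4.5,13.5,0],"yaw":-0.04},{"hand":0.5,"slide":[-6.5,16,0],"yaw":-0.06},{"hand":0.5,"slide":[-8.3,18.2,0],"yaw":-0.08},{"hand":0.5,"slide":[-9,19,0],"yaw":-0.08},{"hand":0.5,"slide":[-9,19,0],"yaw":-0.08}]'
python3 - <<'E'
from h import *
s=sense();im=capture("wrist");c=cam("wrist",s);print(s['tcp_pos'],s['gripper_width'])
for r in rects(c,blue(im),.015,1000):print(*r)
im=capture("top")
for r in rects(cam("top"),blue(im),.015,60):print(*r)
E
```

```text
time_s: 9.45
tcp_pos: [0.6402, -0.1535, 0.0823]
ee_rot: [[0.161, -0.987, 0.001], [-0.987, -0.161, -0.0], [0.0, -0.001, -1.0]]
wrist_force: [-1.3, 1.2, 4.0]
gripper_width: 0.35
time_s: 10.7
tcp_pos: [0.5498, 0.0385, 0.0822]
ee_rot: [[0.084, -0.996, 0.001], [-0.996, -0.084, 0.002], [-0.002, -0.001, -1.0]]
wrist_force: [-3.9, 7.1, 10.4]
gripper_width: 0.352
[0.54978166 0.03845604 0.08218474] 0.3517386937585659
[552.8   7.9] 93.2 61.8 94.9 [280. 205.]
[ 543.7 -230.7] 125.1 57.1 97.9 [366. 222.]
[553. -18.] 57.5 39.1 0.1 [295. 219.]
[664.3 190.4] 73.9 58.5 95.6 [226. 182.]
```

```bash
python3 -m inch '[{"hand":0.5,"slide":[-1,1.2,0],"yaw":0},{"hand":0.5,"slide":[-3,3.7,0],"yaw":0},{"hand":0.5,"slide":[-5.5,6.8,0],"yaw":0},{"hand":0.5,"slide":[-8,9.8,0],"yaw":0},{"hand":0.5,"slide":[-9.5,11.7,0],"yaw":0},{"hand":0.5,"slide":[-10,12.3,0],"yaw":0},{"hand":0.5,"slide":[-10,12.3,0],"yaw":0},{"hand":0.68,"slide":[-10,12.3,0],"yaw":0},{"hand":0.68,"slide":[-10,12.3,0],"yaw":0}]'
python3 - <<'E'
from h import *
s=sense();im=capture("wrist");c=cam("wrist",s);print(s['tcp_pos'],s['gripper_width'])
for r in rects(c,blue(im),.015,1000):print(*r)
E
```

```text
time_s: 11.92
tcp_pos: [0.4495, 0.16, 0.0813]
ee_rot: [[0.082, -0.997, -0.001], [-0.997, -0.082, 0.001], [-0.001, 0.001, -1.0]]
wrist_force: [0.0, 0.2, 1.0]
gripper_width: 0.336
[0.44946422 0.15995967 0.08134528] 0.3363066292490971
[452.9 129.3] 92.3 61.8 94.9 [279. 206.]
```

```bash
python3 -m inch '[{"hand":0.68,"slide":[-0.04,0.5,0],"yaw":0},{"hand":0.68,"slide":[-0.16,2,0],"yaw":0},{"hand":0.68,"slide":[-0.33,4,0],"yaw":0},{"hand":0.68,"slide":[-0.5,6,0],"yaw":0},{"hand":0.68,"slide":[-0.66,8,0],"yaw":0},{"hand":0.68,"slide":[-0.8,9.8,0],"yaw":0},{"hand":0.68,"slide":[-0.88,10.8,0],"yaw":0},{"hand":0.68,"slide":[-0.93,11.4,0],"yaw":0},{"hand":0.68,"slide":[-0.93,11.4,0],"yaw":0}]'
```

```text
time_s: 13.1
tcp_pos: [0.4406, 0.274, 0.0813]
ee_rot: [[0.082, -0.997, 0.001], [-0.997, -0.082, 0.001], [-0.001, -0.001, -1.0]]
wrist_force: [0.7, 0.1, -0.1]
gripper_width: 0.323
```

```bash
python3 -m inch '[{"hand":0.68,"slide":[-0.02,0.25,0],"yaw":0},{"hand":0.68,"slide":[-0.04,0.5,0],"yaw":0},{"hand":0.68,"slide":[-0.06,0.75,0],"yaw":0},{"hand":0.68,"slide":[-0.06,0.75,0],"yaw":0}]'
```

```text
time_s: 13.6
tcp_pos: [0.4399, 0.2787, 0.0813]
ee_rot: [[0.081, -0.997, -0.002], [-0.997, -0.081, -0.004], [0.004, 0.002, -1.0]]
wrist_force: [4.1, -8.2, 3.2]
gripper_width: 0.325
```

```bash
python3 -m inch '[{"hand":0.68,"slide":[-0.02,0.2,0],"yaw":0},{"hand":0.68,"slide":[-0.02,0.2,0],"yaw":0},{"hand":0.68,"slide":[-0.02,0.2,0],"yaw":0}]'
python3 -m inch '[{"hand":0.8,"slide":[0.03,-0.8,0],"yaw":0},{"hand":0.885,"slide":[0.03,-1,0],"yaw":0},{"hand":0.885,"slide":[0.03,-1,2],"yaw":0},{"hand":0.885,"slide":[0,-1,6],"yaw":0},{"hand":0.885,"slide":[1,-6,8],"yaw":0},{"hand":0.885,"slide":[2,-12,8],"yaw":0.02},{"hand":0.885,"slide":[3.3,-18,8],"yaw":0.03},{"hand":0.885,"slide":[4.7,-24,8],"yaw":0.04},{"hand":0.885,"slide":[6,-30,8],"yaw":0.059},{"hand":0.885,"slide":[7.3,-36,8],"yaw":0.059}]'
python3 -m inch '[{"hand":0.885,"slide":[1.3,-6,0],"yaw":0},{"hand":0.885,"slide":[2.5,-11.5,0],"yaw":0},{"hand":0.885,"slide":[2.5,-11.5,0],"yaw":0},{"hand":0.885,"slide":[2.5,-11.5,0],"yaw":0}]'
python3 - <<'E'
from h import *
s=sense();im=capture("wrist");c=cam("wrist",s)
print(s['tcp_pos'],s['ee_rot'][0])
for r in rects(c,blue(im),.015,1000):print(*r)
t=capture("top")
for r in rects(cam("top"),blue(t),.015,100):print(*r)
a=cv2.resize(t[150:290,170:290],(400,467),interpolation=cv2.INTER_CUBIC)
cv2.imwrite("pics/v5.png",np.hstack([a,cv2.resize(im,(400,467))]))
E
```

```text
time_s: 13.98
tcp_pos: [0.4399, 0.279, 0.0813]
ee_rot: [[0.08, -0.997, -0.003], [-0.997, -0.08, -0.007], [0.007, 0.003, -1.0]]
wrist_force: [8.3, -14.2, 5.4]
gripper_width: 0.327
time_s: 15.22
tcp_pos: [0.5135, -0.0782, 0.1616]
ee_rot: [[0.142, -0.99, 0.002], [-0.99, -0.142, 0.0], [-0.0, -0.002, -1.0]]
wrist_force: [1.3, 0.6, 0.3]
gripper_width: 0.113
time_s: 15.72
tcp_pos: [0.5376, -0.1916, 0.1609]
ee_rot: [[0.14, -0.99, -0.0], [-0.99, -0.14, 0.0], [-0.001, 0.0, -1.0]]
wrist_force: [-0.3, -0.9, -0.4]
gripper_width: 0.115
[ 0.53759346 -0.19156215  0.16090846] [ 1.40175452e-01 -9.90126628e-01 -3.21160097e-04]
[ 544.4 -226.9] 127.0 59.8 98.0 [278. 162.]
[442.  246.3] 100.0 56.0 94.7 [206. 255.]
[664.3 190.5] 73.7 58.5 95.6 [226. 182.]
```

View pics/v5.png

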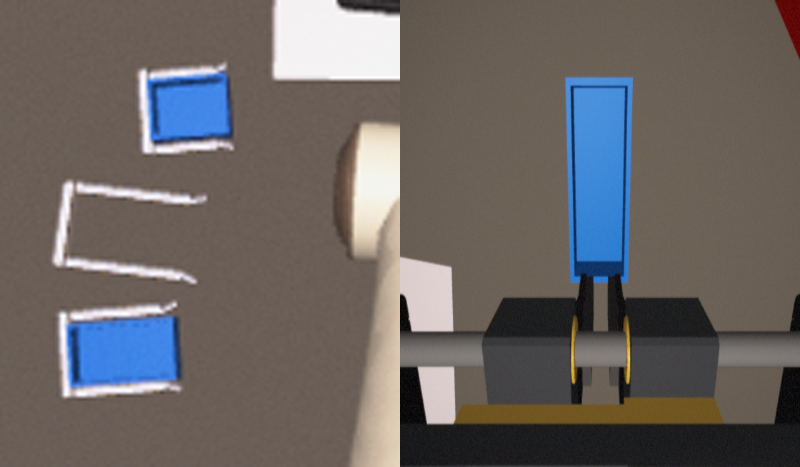

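Both placed trays look flush, and the fingers are over the long tray's front end. Next the long tray.

```bash
python3 -m inch '[{"hand":0.885,"slide":[0,0,-4],"yaw":0},{"hand":0.885,"slide":[0,0,-7],"yaw":0},{"hand":0.885,"slide":[0,0,-7.9],"yaw":0},{"hand":0.885,"slide":[0,0,-7.9],"yaw":0},{"hand":0.5,"slide":[0,0,-7.9],"yaw":0},{"hand":0.5,"slide":[0,0,-7.9],"yaw":0},{"hand":0.5,"slide":[0,0,-7.9],"yaw":0},{"hand":0.5,"slide":[0,0,-7.9],"yaw":0}]'
python3 -m inch '[{"hand":0.5,"slide":[0,0.8,0],"yaw":0},{"hand":0.5,"slide":[0,2.5,0],"yaw":0},{"hand":0.5,"slide":[0,5,0],"yaw":0},{"hand":0.5,"slide":[0,8,0],"yaw":-0.03},{"hand":0.5,"slide":[0,11,0],"yaw":-0.07},{"hand":0.5,"slide":[0,14,0],"yaw":-0.11},{"hand":0.5,"slide":[0,17,0],"yaw":-0.16},{"hand":0.5,"slide":[0,20,0],"yaw":-0.21},{"hand":0.5,"slide":[0.2,23,0],"yaw":-0.243},{"hand":0.5,"slide":[0.4,26,0],"yaw":-0.243}]'
python3 -m inch '[{"hand":0.5,"slide":[0,3,0],"yaw":0},{"hand":0.5,"slide":[0,6,0],"yaw":0},{"hand":0.5,"slide":[0,7.5,0],"yaw":0},{"hand":0.5,"slide":[0,7.5,0],"yaw":0},{"hand":0.68,"slide":[0,7.5,0],"yaw":0},{"hand":0.68,"slide":[0,7.5,0],"yaw":0}]'
python3 - <<'E'
from h import *
s=sense();im=capture("wrist");c=cam("wrist",s)
print(s['tcp_pos'],s['ee_rot'][0])
for r in rects(c,blue(im),.015,1000):print(*r)
E
```

```text
time_s: 16.82
tcp_pos: [0.5382, -0.192, 0.0831]
ee_rot: [[0.141, -0.99, 0.002], [-0.99, -0.141, -0.0], [0.0, -0.002, -1.0]]
wrist_force: [1.0, 0.5, 4.4]
gripper_width: 0.348
time_s: 18.08
tcp_pos: [0.5407, 0.0683, 0.0831]
ee_rot: [[-0.102, -0.995, -0.002], [-0.995, 0.102, -0.002], [0.002, 0.002, -1.0]]
wrist_force: [-1.5, -6.8, 10.0]
gripper_width: 0.353
time_s: 18.82
tcp_pos: [0.5408, 0.1443, 0.0825]
ee_rot: [[-0.101, -0.995, -0.0], [-0.995, 0.101, 0.001], [-0.001, 0.0, -1.0]]
wrist_force: [-0.9, 0.1, -0.1]
gripper_width: 0.333
[0.54079026 0.14433801 0.0824895 ] [-1.01092018e-01 -9.94877040e-01 -2.80742065e-04]
[423.3 209.5] 33.3 28.0 84.2 [505. 355.]
[669.7 184.7] 34.0 28.0 84.2 [ 56. 355.]
[537.3 103.1] 115.1 61.8 84.6 [280. 179.]
```

```bash
python3 -m inch '[{"hand":0.68,"slide":[0.1,0.7,0],"yaw":0},{"hand":0.68,"slide":[0.26,2.2,0],"yaw":0},{"hand":0.68,"slide":[0.46,4.2,0],"yaw":0},{"hand":0.68,"slide":[0.68,6.2,0],"yaw":0},{"hand":0.68,"slide":[0.88,8.2,0],"yaw":0},{"hand":0.68,"slide":[1.1,10.2,0],"yaw":0},{"hand":0.68,"slide":[1.3,12.2,0],"yaw":0},{"hand":0.68,"slide":[1.43,13.5,0],"yaw":0},{"hand":0.68,"slide":[1.47,13.9,0],"yaw":0},{"hand":0.68,"slide":[1.47,13.9,0],"yaw":0}]'
python3 -m inch '[{"hand":0.68,"slide":[0.03,0.25,0],"yaw":0},{"hand":0.68,"slide":[0.05,0.45,0],"yaw":0},{"hand":0.68,"slide":[0.05,0.45,0],"yaw":0}]'
```

```text
time_s: 20.12
tcp_pos: [0.5564, 0.2821, 0.0822]
ee_rot: [[-0.102, -0.995, 0.0], [-0.995, 0.102, 0.0], [-0.0, -0.0, -1.0]]
wrist_force: [0.1, -0.8, 0.5]
gripper_width: 0.319
time_s: 20.5
tcp_pos: [0.5566, 0.284, 0.0823]
ee_rot: [[-0.103, -0.995, -0.003], [-0.995, 0.104, -0.004], [0.004, 0.002, -1.0]]
wrist_force: [0.4, -6.3, 2.3]
gripper_width: 0.321
```

Contact. Press once more, withdraw, and move the arm clear for a check.

```bash
python3 -m inch '[{"hand":0.68,"slide":[0.02,0.2,0],"yaw":0},{"hand":0.68,"slide":[0.04,0.35,0],"yaw":0},{"hand":0.68,"slide":[0.04,0.35,0],"yaw":0}]'
python3 -m inch '[{"hand":0.8,"slide":[-0.08,-0.8,0],"yaw":0},{"hand":0.885,"slide":[-0.1,-1,0],"yaw":0},{"hand":0.885,"slide":[-0.1,-1,2],"yaw":0},{"hand":0.885,"slide":[-0.1,-1,6],"yaw":0},{"hand":0.885,"slide":[-0.5,-6,9],"yaw":0},{"hand":0.885,"slide":[-1,-12,10],"yaw":0},{"hand":0.885,"slide":[-2,-18,10],"yaw":0},{"hand":0.885,"slide":[-3,-24,10],"yaw":0},{"hand":0.885,"slide":[-4,-30,10],"yaw":0},{"hand":0.885,"slide":[-4,-34,10],"yaw":0}]'
python3 - <<'E'
from h import *
t=capture("top");sc=capture("scene")
for n,i in(("top",t),("scene",sc)):
    print(n)
    for r in rects(cam(n),blue(i),.015,100):print(*r)
a=cv2.resize(t[150:290,170:290],(400,467),interpolation=cv2.INTER_CUBIC)
b=cv2.resize(sc[130:270,335:455],(400,467),interpolation=cv2.INTER_CUBIC)
cv2.imwrite("pics/v6.png",np.hstack([a,b]));cv2.imwrite("pics/t6.png",t)
E
```

```text
time_s: 20.88
tcp_pos: [0.5567, 0.2845, 0.0823]
ee_rot: [[-0.105, -0.994, -0.006], [-0.994, 0.105, -0.009], [0.009, 0.005, -1.0]]
wrist_force: [1.7, -15.0, 5.3]
gripper_width: 0.321
time_s: 22.12
tcp_pos: [0.5165, -0.0515, 0.1826]
ee_rot: [[-0.102, -0.995, 0.001], [-0.995, 0.102, 0.001], [-0.001, -0.001, -1.0]]
wrist_force: [-0.2, -0.2, -0.2]
gripper_width: 0.114
top
[440.1 271.4] 55.7 49.7 6.1 [197. 257.]
[550.8 240. ] 123.7 56.8 84.5 [207. 217.]
[664.3 190.7] 74.1 58.1 94.9 [226. 182.]
scene
[663.8 191.6] 76.2 74.0 94.8 [371. 233.]
[549.3 240.2] 122.0 77.6 84.5 [389. 194.]
[441.1 246.9] 102.5 78.3 94.7 [389. 159.]
[-170.3 -898.7] 179.2 71.4 91.8 [24.  5.]
```

View pics/v6.png

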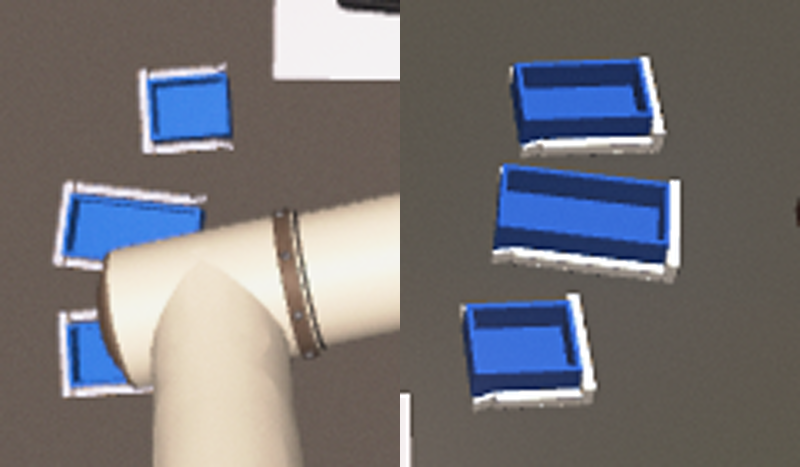

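View pics/t6.png

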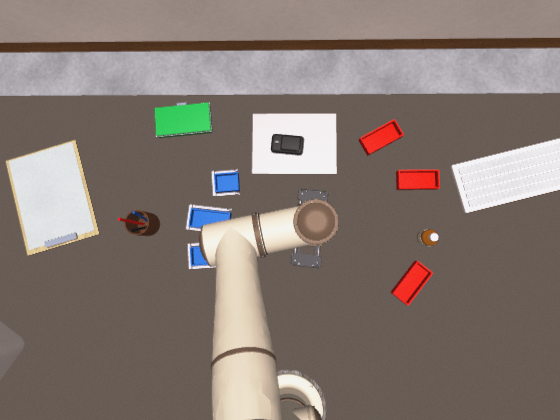

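All three trays are flat in their own bays and against the back stops. The mouse (287,144), bottle (430,237) and pen pot (138,223) are where they were, and the arm is clear.

```bash
python3 -c "
from station import *
print(finish_job())"
```

```text
the job is handed in; nothing more can be done
None
```

All three trays are in the bays of their own length, home against the back stops, and the job was handed in at about 22 s of the 66 s allowed. I dragged each tray flat with the fingers spread inside it. For the last stretch I loosened the grip and pushed it in.

**Seating:** each tray stopped against its back stop with 14–16 N at the wrist and moved no more than 0.5 mm as the push was increased. In the scene picture all three look fully in. The top picture shows the short and medium trays flush. The arm hid part of the long tray there, and most of the medium one in the last picture.

**Position:** the top and scene cameras agree on the tray centres to 1–1.5 mm. The long tray's outer end was not measured directly; I judged it flush from the stop and the scene picture.

**Rest of the scene:** the mouse, bottle, pen pot and red trays look unmoved in the last top picture. While gripping, the wrist force reached up to about 10 N upward on the tool, so the fingers were pressing down slightly. The largest wrist reading printed was under 20 N, and I saw no sign of a tray lifting or tipping.

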